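# Fit the sanding sleeve, then unbolt the guard gate and hold it ajar

## Robot

A 7-joint arm with a two-finger parallel gripper is mounted at the origin on the work surface. World frame = base frame: x ahead of the robot, y to its left, z up, the work surface at z = 0. Lengths are in m, angles in degrees, forces in N, time in s.
With the tool pointing down it reaches from about 0.35 to 0.9 m from the base axis. Payload 7.2 kg.
Tool frame: the origin (TCP) lies at the very end of the fingers, on their centre line; the grasp point (between the pads) lies 19 mm behind it; z points along the fingers, y is the line along which they close (so a half turn about z gives the same grasp; the last joint's range is limited). The gripper opens to 85 mm and grips with 20 to 120 N. Pads are 22 mm wide; open, the fingers measure 114 mm over their backs; the gripper's body (76 mm by 85 mm) begins 54 mm behind the grasp point. The pads swing forward as they close: fully open they stand 13 mm farther back than shut.
Start: joints at [-69.855, 23.554, -0.728, 91.456, 0.321, 64.991, -4.71], TCP at [0.255, 0.571, 0.231] pointing down, gripper open.
Joint ranges: [-169.25, 169.25], [-16.82, 113.86], [-84.01, 82.57], [7.8, 145.47], [-59.2, 239.2], [7.22, 106.19], [-163.78, 163.78]. Speed limits (degrees/s): [136.94, 136.94, 172.46, 172.46, 180, 180, 180].

## Interface

Orientations are given as [roll, pitch, yaw] about the fixed x, y, z axes, in that order (R = Rz(yaw) Ry(pitch) Rx(roll)).
In Python, from workcell import env gives the robot as it stands.
- The arm moves only by the shell command python3 -m creep 'ROWS' [FORCE]. ROWS is JSON, a list of rows, each a list of 3 entries, a list of its own where there are three numbers: the opening, from -1 (shut) to 1 (fully open), then the shift along the tool's x, y, z in cm, then the turn about the tool's z in degrees. In form: [[gripper, [x, y, z], turn], ...]. A call has 1 to 20 rows; each row shifts and turns the commanded pose from where the row before left it, along the tool's axes as they then stand; what a row does not reach is not made up. A row lasts 1/8 s, in which the tool goes at most 62.5 mm and 10.7 degrees, less where a joint would pass 70% of its speed; a pose out of reach is approached as far as the arm can. A call is refused whole if a number of a shift passes 6.25 or a number of a turn 10.7, either way. A call with a gripper value outside its range is refused whole. The fingers move at their own pace and stop on an object; FORCE is the grip in N (left out, the last holds). Time passes only in rows, so rows that do not move let the fingers close. It gives the time, the measured TCP pose, the force, the opening and the grip force at its end, in the units of the state.
- env.sense(): the state, without advancing time (a new reading comes with each control period).
- env.camera(name): name is "side" or "top"; returns the picture (480x640x3 uint8, red, green, blue); there is no depth.
- env.calibration(name): a dict with "camera_matrix" (3x3 intrinsics, pixels), "cam_to_world" (4x4, takes a point from camera to world coordinates). Camera axes: x right, y up, looking along -z (the intrinsics and any distortion apply to the point x, -y, -z); pixel columns grow to the right and rows downward; lengths in m; the calibration is good to about 2 mm. A picture is of the moment at which its call begins. calibration takes no time and is no camera call.
- env.finish_job(): hands the job in; it is judged then, once.
The state is a dict: "time_s": time; "q": joint angles; "qd": joint speeds; "joint_torque": joint torques, N m; "tcp_pos": TCP position; "orientation": TCP orientation; "wrist_force": force on the tool from outside, world axes, zero at the start; "moment": the same for the moment, N m; "gripper_width": finger opening in m; "gripper_force": force on a finger pad.
Only numpy, scipy, OpenCV 4.12 (cv2) and the standard library are available. Lean on these libraries where they do the work, as an engineer would, in place of code of your own. Each camera call takes 0.05 s, during which the arm holds its last target. There are 200 camera calls.

## Task

Get the spindle sander ready for the next workpiece: slip the reddish-brown sanding sleeve over the upright spindle, let it right down onto its seat and let go of it. Then free the yellow guard gate: lift the sagging barrel bolt by its wooden knob so that its nose clears the bent-up lip of the keeper while you pull the bolt back, swing the gate about a hand's width (90 mm) open towards the robot, and finish while still holding it there against its closing spring. Leave the wax jar, the candlestick, the wooden offcut and the gouge where they are.

Things in the scene. Friction and masses are not known exactly. Their poses are not given: they have to be found in the camera images.
- sander: Grey spindle-sander deck fixed on the bench, 300 x 360 x 30 mm high, yaw varies. Origin on the bench; x away from the robot, y left. In its frame (mm): deck x -130 to 170; spindle at (25, 0); clear side panels y = +-173 (top 108); red dust hood x 148 to 168 (top 120); gate along x = -90, hinge at y = 140, free end at y = -105, keeper at y = -131.
- seat (a point): Centre of the seat flange's top at the spindle's foot (34 mm above the bench): the sleeve's underside ends here. Flange 40 mm across, 4 mm high.
- spindle_tip (a point): Top of the upright bare steel spindle, 22 mm in diameter, 66 mm above the seat (100 mm above the bench); its last 6 mm taper to 12 mm.
- sleeve: Reddish-brown sanding sleeve (plain tube), standing upright on the bench: outside 44 mm, bore 26 mm, 50 mm high, about 60 g. Origin: centre of its underside, z along the bore. One of three upright things that swap places on the bench to the left of the sander.
- gate (a joint): Opening angle of the yellow guard gate, rad: 0 shut, grows as its free end swings towards the robot (the sander's -x), stop at 1.0. A spring closer pulls it shut with 0.5 N m at 0, rising by 0.5 N m per rad. Locked while the bolt's nose is in the keeper. At 0.37 rad the free end stands 90 mm open.
- gate_leaf: The yellow framed gate, 16 mm thick, 245 mm long, from 36 to 104 mm above the bench, with the bolt along its top rail. Origin on the hinge axis at bench height; its own -y runs along the gate from the hinge to the free end (parallel to the sander's -y when shut), z up. It carries the bolt and its knob.
- gate_hinge (a point): Point on the gate's upright hinge axis, 100 mm above the bench.
- bolt (a joint): How far the bolt is drawn back, m: 0 fully home, 0.045 the stop; it slides along the top of the gate towards the hinge and drags by about 1 N. Starts at 0 to 0.006. The nose hits the keeper's lip at about 0.011 unless lifted; from about 0.026 on it is clear of the keeper.
- bolt_lift (a joint): Lift of the sagging bolt, rad: 0 hanging down (start), 0.16 the stop. It pivots about a pin 118 mm above the bench, 115 mm from the knob towards the hinge; the nose is 171 mm from the pin. The nose clears the keeper's lip from 0.085 rad (knob lifted about 10 mm; stop at 18 mm). The bolt weighs about 0.18 kg and drops when let go.
- keeper_lip (a point): Top middle of the brass keeper's bent-up lip, 101 mm above the bench, 4 mm thick. The bolt's hooked nose (8 mm long, 10 mm wide) hangs behind it, on the side away from the hinge, between two brass cheeks (near one 125 mm, far one 100 mm above the bench) that keep the gate shut while the nose is between them.
- knob_top (a point): Centre of the top of the bolt's dark wooden knob, 164 mm above the bench at the start, 215 mm from the hinge axis with the bolt home. Round and upright, 46 mm high, 16 mm in diameter in its lower half, flaring to 22 mm at 8 mm below the top. Under it the bolt rod, 12 mm thick (its top 119 mm above the bench).
- wax_jar: Jar of wax, 56 mm across, 60 mm high, standing near the sleeve; leave alone. Origin: centre of its underside.
- candlestick: Turned pale wooden candlestick, 60 mm across, 95 mm high, standing near the sleeve; leave alone. Origin: centre of its underside.
- offcut: Pale wooden offcut 50 x 60 x 22 mm lying on the sander's deck inside the guard, in its far left part; leave alone. Origin: centre of its underside.
- gouge: Turning gouge, 260 mm long, lying on the bench to the right, handle red, 30 mm high at most; leave alone. Origin: centre of its underside.
Not all that is in view belongs to the job. Of the things that look like the sleeve, the middle-sized one is meant.

How it is judged (in metres and radians):
On the way, in this order (a step that is already met when the one before it is completed fails the run):
1. the sleeve stands on the spindle's seat, let go, with the gate still shut (horizontal distance between sleeve and seat below 0.004 m and z of sleeve in the frame of seat below 0.004 m and angle between sleeve's own z axis and vertical below 0.08 rad and contact force between the fingers and sleeve below 0.2 N and value of joint gate below 0.06 rad), for 0.2 s.
2. the bolt is lifted over the lip and drawn back out of the keeper (value of joint bolt above 0.024 m), for 0.1 s.
At the end, for the whole second after the job is handed in: The sleeve is on the spindle, within 4 mm of its seat sideways and in height, upright within 0.08 rad and not touched by the fingers; the gate stands still at 0.2 to 0.6 rad, held by the fingers pressing with over 1 N on the gate, its bolt or knob (horizontal distance between sleeve and seat below 0.004 m and z of sleeve in the frame of seat below 0.004 m and angle between sleeve's own z axis and vertical below 0.08 rad and contact force between the fingers and sleeve below 0.2 N and value of joint gate between 0.2 and 0.6 rad and velocity of joint gate between -0.05 and 0.05 rad/s and contact force between the fingers and gate_leaf above 1 N and linear speed of sleeve below 0.02 m/s); the arm keeps its last pose, push and grip.
It fails at once if a bystander (jar, candlestick, offcut, gouge) is pushed out of place by more than 30 mm (distance of any of wax_jar, candlestick, offcut, gouge from where it was at the start of the episode above 0.03 m).
It also fails if it takes over 48 s, if anything falls off the work surface, if the arm or the gripper's body presses on something with over 40 N, if the wrist force passes 120 N, or if a joint passes its speed limit or range.

## Working session

There is one attempt and no reset: what is moved stays moved. The work goes in short steps, Python scripts to look and compute and a shell command to move; the robot and the scene stay as the last step left them, time stands still between calls to the robot, and variables do not carry over. Pictures are saved under pics/ and viewed, at most 11 in all, crops included, and the job is handed in when it is done.

```bash
mkdir -p pics; ls; python3 - <<'E'
from workcell import env
import cv2
for n in("top","side"):
    im=env.camera(n); cv2.imwrite(f"pics/{n}0.png",im[:,:,::-1])
    c=env.calibration(n); print(n,c)
print(env.sense())
E
```

```text
pics
top {'camera_matrix': array([[462.57959463,   0.        , 313.70757601],
       [  0.        , 462.57959463, 246.55857137],
       [  0.        ,   0.        ,   1.        ]]), 'cam_to_world': array([[-0.00212443,  0.98713147, -0.1598967 ,  0.39000604],
       [-0.99998668, -0.00284914, -0.00430328,  0.03284495],
       [-0.00470347,  0.15988542,  0.98712437,  1.01112035],
       [ 0.        ,  0.        ,  0.        ,  1.        ]])}
side {'camera_matrix': array([[607.96164194,   0.        , 309.23418936],
       [  0.        , 607.96164194, 237.13402228],
       [  0.        ,   0.        ,   1.        ]]), 'cam_to_world': array([[ 0.96408705,  0.11410671, -0.23982455,  0.17839363],
       [-0.26465819,  0.48819478, -0.83163808, -1.22593652],
       [ 0.0221856 ,  0.86524304,  0.50086154,  0.87644501],
       [ 0.        ,  0.        ,  0.        ,  1.        ]])}
{'time_s': 0.1, 'q': array([-69.85535823,  23.59754569,  -0.7274324 ,  91.4986026 ,
         0.32106672,  64.99281232,  -4.71042101]), 'qd': array([-0.03431896, -0.10002573,  0.15680756, -0.01681697, -0.15323193,
        0.10751731,  0.04717592]), 'joint_torque': array([ 3.65610475e-03, -6.01830482e+01,  6.84789922e-01, -3.00088799e+01,
        1.40705743e-02,  6.52743678e-03, -4.03460535e-05]), 'tcp_pos': array([0.25458965, 0.5702968 , 0.23051896]), 'orientation': array([-1.79913338e+02,  6.70931316e-03,  1.55947720e+02]), 'wrist_force': array([-0.12086085, -0.68314933,  0.41239703]), 'moment': array([-0.01588945,  0.02068748, -0.02536836]), 'gripper_force': 0.0, 'gripper_width': 0.08528764130901738}
```

View pics/top0.png

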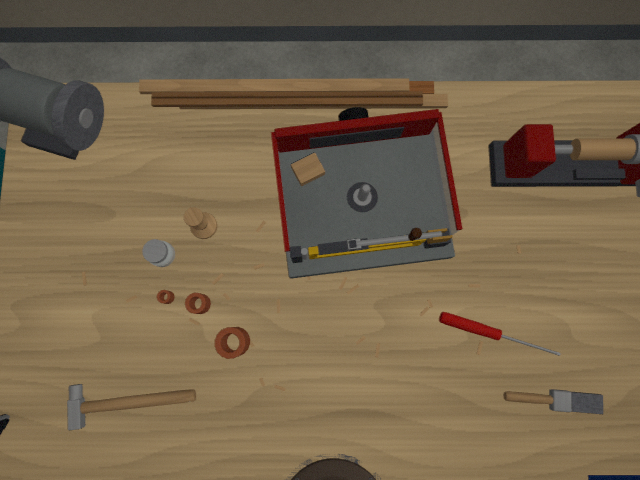

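View pics/side0.png

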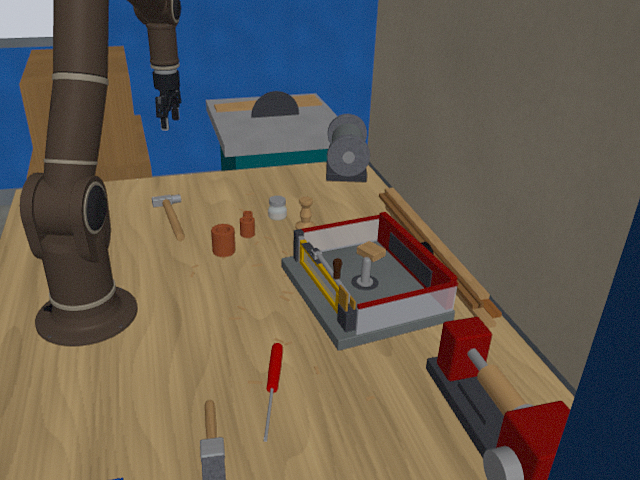

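The top view shows three brown rings: small at (165,297), middle at (197,303) and large at (232,342). It also shows the jar (157,252), candlestick (202,222), spindle (362,195), knob (415,234) and keeper (438,238). In the side view the spindle is at (367,270) and the knob at (337,268).

```bash
cat > h.py <<'E'
import numpy as np, cv2
from workcell import env
def ray(n,uv):
    c=env.calibration(n);K=c["camera_matrix"];T=c["cam_to_world"]
    d=np.linalg.inv(K)@[uv[0],uv[1],1.];d=T[:3,:3]@(d*[1,-1,-1]);return T[:3,3],d/np.linalg.norm(d)
def plane(n,uv,z):
    o,d=ray(n,uv);return o+d*(z-o[2])/d[2]
def proj(n,p):
    c=env.calibration(n);T=c["cam_to_world"];q=T[:3,:3].T@(np.asarray(p)-T[:3,3]);q=c["camera_matrix"]@(q*[1,-1,-1]);return q[:2]/q[2]
def two(a,b):
    (o1,d1),(o2,d2)=ray("top",a),ray("side",b)
    s=np.linalg.lstsq(np.c_[d1,-d2],o2-o1,rcond=None)[0]
    p,q=o1+s[0]*d1,o2+s[1]*d2;return (p+q)/2,np.linalg.norm(p-q)
E
python3 - <<'E'
from h import *
t=cv2.imread("pics/top0.png");s=cv2.imread("pics/side0.png")
a=cv2.resize(t[100:290,265:465],None,fx=4,fy=4,interpolation=cv2.INTER_CUBIC)[:600] 
cv2.imwrite("pics/a.png",cv2.resize(t[145:285,270:465],None,fx=4,fy=4,interpolation=cv2.INTER_CUBIC))
cv2.imwrite("pics/b.png",cv2.resize(s[205:345,275:460],None,fx=4,fy=4,interpolation=cv2.INTER_CUBIC))
for n,im in(("top",t),("side",s)):
    h=cv2.cvtColor(im,cv2.COLOR_BGR2HSV)
    for nm,m in(("brown",cv2.inRange(h,(3,120,60),(12,200,190))),("yellow",cv2.inRange(h,(20,170,120),(32,255,255)))):
        k,l,st,c=cv2.connectedComponentsWithStats(m)
        for i in range(1,k):
            if st[i,4]>40: print(n,nm,st[i],c[i].round(1))
    print(h[303,190] if n=="top" else h[240,222])
E
```

```text
top brown [271 132   9  68  89] [274.7 165.7]
top brown [279 201   7  51  62] [281.8 226.6]
top brown [157 290  17  14 175] [165.  296.5]
top brown [185 293  26  21 380] [197.3 303. ]
top brown [215 327  35  32 717] [231.5 342. ]
top yellow [317 239 109  19 300] [374.8 247.7]
top yellow [308 246  10   9  68] [312.8 250.1]
[  9 173  96]
side brown [240 211  15  27 327] [247.1 224.6]
side brown [211 224  24  33 657] [222.8 239.8]
side yellow [300 245  37  64 186] [315.7 277.7]
side yellow [319 264  20  26  90] [328.3 275.4]
[  7 168 126]
```

View pics/a.png

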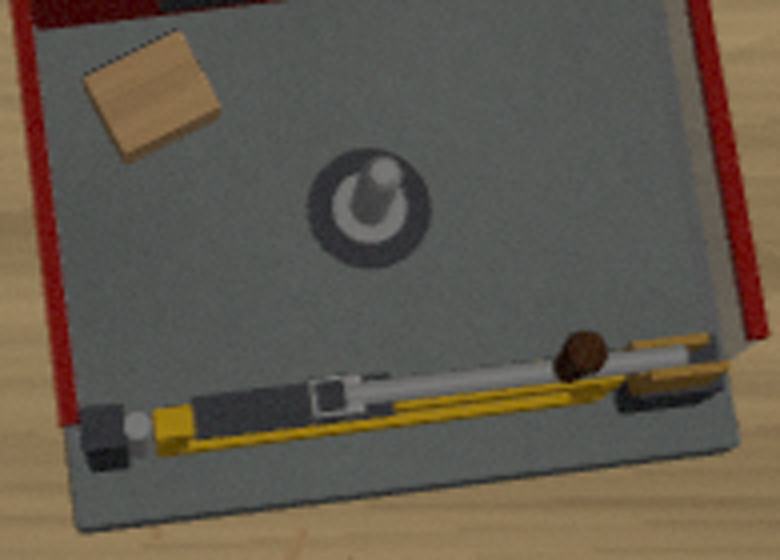

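View pics/b.png

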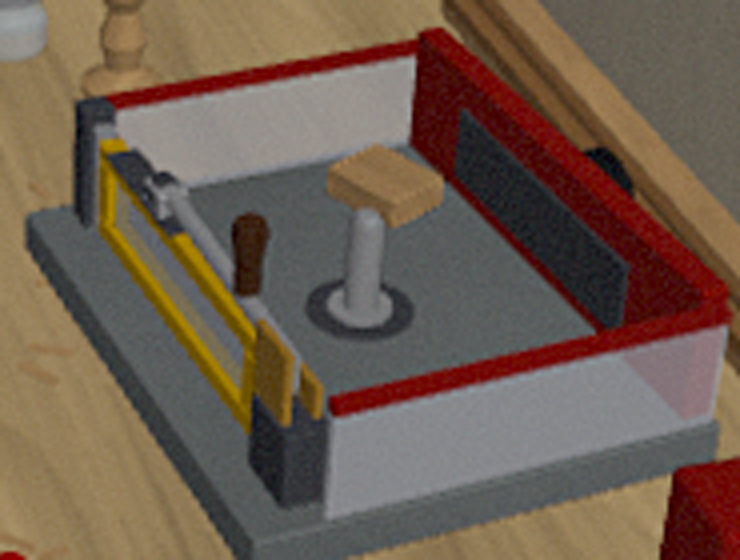

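The crops show the spindle tip at top (366.7,188) / side (367,258.5) and the flange centre at top (362.4,196.4). The knob top is at top (417.5,230.8) / side (337.5,259.2). The deck's front corners are at top (289.5,277.5) and (453.8,257).

```bash
python3 - <<'E'
from h import *
np.set_printoptions(precision=4,suppress=True)
print("tip",two((366.7,188),(367,258.5)),plane("top",(366.7,188),.1))
print("flange",two((362.4,196.4),(365.2,281)),plane("top",(362.4,196.4),.034))
print("knob",two((417.5,230.8),(337.5,259.2)),plane("top",(417.5,230.8),.164))
a,b=plane("top",(289.5,277.5),.03),plane("top",(453.8,257),.03)
print("corners",a,b,np.linalg.norm(a-b)); d=a-b; yaw=np.arctan2(-d[0],d[1]); print("yaw",np.degrees(yaw))
R=np.array([[np.cos(yaw),-np.sin(yaw)],[np.sin(yaw),np.cos(yaw)]])
S=plane("top",(362.4,196.4),.034)[:2]; O=S-R@[.025,0]
print("O",O,"from corners",(a+b)[:2]/2-R@[-.13,0],"knob pred",O+R@[-.09,-.075],"hinge",O+R@[-.09,.14])
t=cv2.imread("pics/top0.png");h=cv2.cvtColor(t,cv2.COLOR_BGR2HSV)
m=cv2.inRange(h,(0,130,30),(12,255,255))
k,l,st,c=cv2.connectedComponentsWithStats(m)
for i in range(1,k):
    x,y,w,hh,ar=st[i]
    if x<260 and x>140 and ar>80:
        pts=np.argwhere(l==i)[:,::-1].astype(np.int32);M=cv2.moments(cv2.convexHull(pts));cc=(M['m10']/M['m00'],M['m01']/M['m00'])
        print("ring",st[i],cc,plane("top",cc,.025),"rough width",w*(1.011-.05)/462.6)
E
```

```text
tip (array([ 0.6574, -0.0711,  0.1022]), np.float64(3.149395588200748e-05)) [ 0.6581 -0.0713  0.1   ]
flange (array([ 0.6583, -0.069 ,  0.0354]), np.float64(0.00020983393164030354)) [ 0.6586 -0.0691  0.034 ]
knob (array([ 0.5543, -0.1558,  0.1674]), np.float64(0.0028588957761643266)) [ 0.5564 -0.1569  0.164 ]
corners [0.4824 0.0887 0.03  ] [ 0.5255 -0.2623  0.03  ] 0.353671936175055
yaw 6.986334753058558
O [ 0.6338 -0.0722] from corners [ 0.633 -0.071] knob pred [ 0.5536 -0.1576] hinge [0.5274 0.0558]
ring [157 290  17  14 175] (165.0441882804995, 296.5600384245917) [0.443  0.3534 0.025 ] rough width 0.035315607436229995
ring [185 293  26  21 380] (197.37153196622435, 303.0313630880579) [0.4292 0.2841 0.025 ] rough width 0.054012105490704704
ring [215 327  35  32 718] (231.7135294117647, 342.0066666666666) [0.348  0.2091 0.025 ] rough width 0.07270860354517941
```

```bash
python3 -m creep '[[1,[0,0,0],9.8],[1,[0,0,0],9.8],[1,[0,0,0],9.8],[1,[0,0,0],9.8],[1,[0,0,0],9.8],[1,[0,0,0],9.9],[1,[0,0,0],0]]' 30
cat >> h.py <<'E'
def delta(target,yaw=None):
    from scipy.spatial.transform import Rotation as Ro
    s=env.sense();R=Ro.from_euler("xyz",s["orientation"],degrees=True).as_matrix()
    print("t %.2f tcp %s rpy %s F %s w %.4f gf %.1f"%(s["time_s"],s["tcp_pos"].round(4),s["orientation"].round(1),s["wrist_force"].round(1),s["gripper_width"],s["gripper_force"]))
    print("shift cm",(100*R.T@(np.asarray(target)-s["tcp_pos"])).round(2))
E
python3 -c "
from h import *
delta((.429,.284,.15))"
```

```text
time_s: 0.98
tcp_pos: [0.2545, 0.5705, 0.2309]
orientation: [-180.0, 0.1, 97.1]
wrist_force: [0.3, 0.0, 0.1]
gripper_width: 0.0855
gripper_force: 0.0
t 0.97 tcp [0.2545 0.5705 0.2309] rpy [-1.80e+02  1.00e-01  9.71e+01] F [0.3 0.  0.1] w 0.0855 gf 0.0
shift cm [-30.59  13.76   8.11]
```

```bash
python3 -m creep '[[1,[-2.5,1.1,0],0],[1,[-5,2.3,0],0],[1,[-5,2.3,0],0],[1,[-5,2.3,0],0],[1,[-5,2.3,0],0],[1,[-5,2.3,1],0],[1,[-3.1,1.2,3],0],[1,[0,0,4.1],0],[1,[0,0,0],0]]'
python3 - <<'E'
from h import *
delta((.429,.284,.012))
im=env.camera("top");cv2.imwrite("pics/t1.png",cv2.resize(im[230:380,100:300,::-1],None,fx=4,fy=4))
E
```

```text
time_s: 2.1
tcp_pos: [0.4277, 0.2825, 0.1481]
orientation: [-179.7, 0.2, 97.2]
wrist_force: [-0.1, 0.2, 0.4]
gripper_width: 0.0856
gripper_force: 0.0
t 2.10 tcp [0.4277 0.2825 0.1481] rpy [-179.7    0.2   97.2] F [-0.1  0.2  0.4] w 0.0856 gf 0.0
shift cm [ 0.18  0.21 13.61]
```

View pics/t1.png

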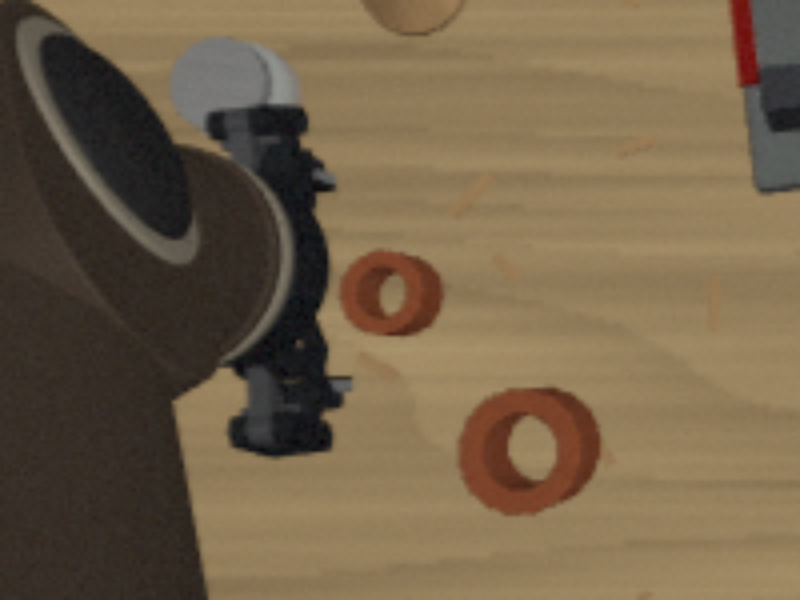

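The sleeve is still clear of the fingers: the fingertips are at crop (325,182)/(343,385) and the sleeve at crop (390,293). The jar and the other rings are clear of the descent path.

```bash
python3 -c "
from h import *
print(plane('top',(183.4,300.6),.161), proj('top',(.429,.284,.05)))"
python3 -m creep '[[1,[0.2,0.2,2],0],[1,[0,0,3],0],[1,[0,0,3],0],[1,[0,0,3],0],[1,[0,0,2.4],0],[1,[0,0,0],0],[1,[0,0,0],0]]'
python3 -c "
from h import *
delta((.429,.284,.012))"
```

```text
[0.42823672 0.27517471 0.161     ] [194.33776276 302.63189685]
time_s: 3.02
tcp_pos: [0.4319, 0.2873, 0.0179]
orientation: [179.9, -0.1, 97.1]
wrist_force: [0.6, -0.5, -1.0]
gripper_width: 0.0852
gripper_force: 0.0
t 3.02 tcp [0.4319 0.2873 0.0179] rpy [ 1.799e+02 -1.000e-01  9.710e+01] F [ 0.6 -0.5 -1. ] w 0.0852 gf 0.0
shift cm [-0.3  -0.33  0.59]
```

```bash
python3 -m creep '[[1,[-0.3,0,0.4],0],[1,[0,0,0],0],[1,[0,0,0],0]]'
python3 -m creep '[[0,[0,0,0],0],[-0.4,[0,0,0],0],[-0.8,[0,0,0],0],[-1,[0,0,0],0],[-1,[0,0,0],0],[-1,[0,0,0],0],[-1,[0,0,0],0]]' 30
```

```text
time_s: 3.4
tcp_pos: [0.4315, 0.2833, 0.0126]
orientation: [180.0, -0.0, 97.0]
wrist_force: [0.7, -0.1, -0.2]
gripper_width: 0.0854
gripper_force: 0.0
time_s: 4.28
tcp_pos: [0.4313, 0.2833, 0.0125]
orientation: [180.0, -0.0, 97.0]
wrist_force: [-1.5, -0.3, 3.9]
gripper_width: 0.0435
gripper_force: 30.5
```

Gripped, with a width of 43.5 mm against the sleeve's 44 mm. Next I lift it and carry it over.

```bash
python3 -m creep '[[-1,[0,0,-1],0],[-1,[0,0,-2.5],0],[-1,[0,0,-3],0],[-1,[0,0,-3],0],[-1,[0,0,-2.5],0],[-1,[0,0,-1.5],0],[-1,[0,0,0],0],[-1,[0,0,0],0]]'
python3 -c "
from h import *
delta((.6585,-.07,.148))"
```

```text
time_s: 5.28
tcp_pos: [0.4308, 0.283, 0.1465]
orientation: [-179.9, 0.0, 97.1]
wrist_force: [0.2, 1.0, -0.6]
gripper_width: 0.0438
gripper_force: 30.7
t 5.28 tcp [0.4308 0.283  0.1465] rpy [-179.9    0.    97.1] F [ 0.2  1.  -0.6] w 0.0438 gf 30.7
shift cm [-37.83  18.26  -0.15]
```

```bash
python3 -m creep '[[-1,[-2,1,0],0],[-1,[-4,2,0],0],[-1,[-4,2,0],0],[-1,[-4,2,0],0],[-1,[-4,2,0],0],[-1,[-4,2,0],0],[-1,[-4,2,0],0],[-1,[-4,2,0],0],[-1,[-4,2,0],0],[-1,[-2.5,0.8,0],0],[-1,[-1.3,0.4,0],0],[-1,[0,0,0],0],[-1,[0,0,0],0]]'
python3 - <<'E'
from h import *
delta((.6585,-.07,.148))
for n,(y,x) in(("top",(120,290)),("side",(150,280))):
    im=env.camera(n)[:,:,::-1];cv2.imwrite(f"pics/{n}2.png",im)
t=cv2.imread("pics/top2.png")[120:270,300:440];s=cv2.imread("pics/side2.png")[170:320,300:440]
cv2.imwrite("pics/c2.png",cv2.resize(np.hstack([t,s])[:, :266],None,fx=3,fy=3,interpolation=cv2.INTER_CUBIC))
E
```

```text
time_s: 6.9
tcp_pos: [0.6579, -0.0678, 0.1469]
orientation: [-180.0, -0.1, 97.1]
wrist_force: [0.3, -0.1, -0.9]
gripper_width: 0.0436
gripper_force: 30.7
t 6.90 tcp [ 0.6579 -0.0678  0.1469] rpy [-1.80e+02 -1.00e-01  9.71e+01] F [ 0.3 -0.1 -0.9] w 0.0436 gf 30.7
shift cm [-0.22  0.03 -0.11]
```

View pics/c2.png

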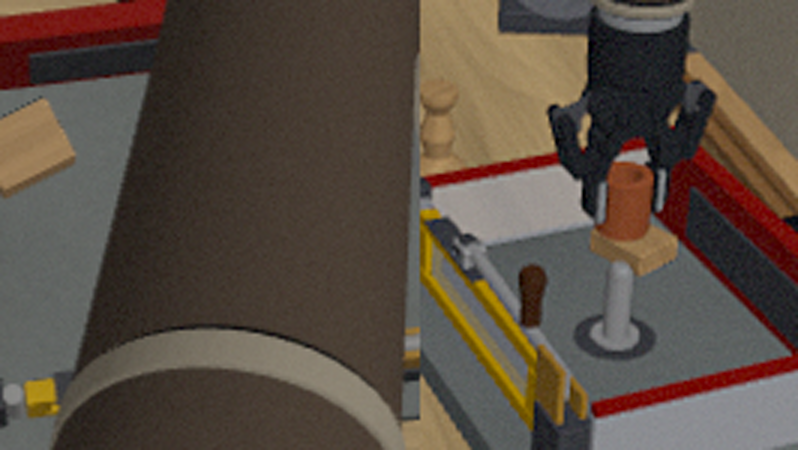

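The side view shows the sleeve held upright at about crop (630,200), above the spindle tip at crop (620,268). The arm hides the spindle from the top camera, so I measure from the side view, with the sleeve's height known from the lift.

```bash
cat > m.py <<'E'
from h import *
def sleeve(img,x0,x1,y0,y1,zb):
    h=cv2.cvtColor(img,cv2.COLOR_BGR2HSV);m=cv2.inRange(h,(3,120,50),(13,230,220));k=np.zeros_like(m);k[y0:y1,x0:x1]=m[y0:y1,x0:x1]
    n,l,st,c=cv2.connectedComponentsWithStats(k);i=1+np.argmax(st[1:,4])
    pts=np.argwhere(l==i)[:,::-1].astype(np.float32);H=cv2.convexHull(pts).reshape(-1,2)
    M=cv2.moments(H);cc=np.array([M['m10']/M['m00'],M['m01']/M['m00']])
    p=plane("side",cc,zb+.025)
    a=np.linspace(0,2*np.pi,60);P=[proj("side",p+[.022*np.cos(t),.022*np.sin(t),z]) for t in a for z in(-.025,.025)]
    Q=cv2.convexHull(np.float32(P));M=cv2.moments(Q);e=np.array([M['m10']/M['m00'],M['m01']/M['m00']])-cc
    print("sleeve box",st[i],"pred box",Q.reshape(-1,2).min(0),np.ptp(Q.reshape(-1,2),0),"corr px",e)
    return plane("side",cc-e,zb+.025)
E
python3 - <<'E'
from m import *
np.set_printoptions(precision=4,suppress=True)
im=cv2.imread("pics/side2.png")
print(sleeve(im,350,395,210,260,.1469-.0125))
s=cv2.imread("pics/side0.png")
# spindle: bright-steel columns per row, mid line of the shaft
g=s.astype(int)
for r in range(256,285,2):print(r,g[r,355:382].mean(1).round().astype(int))
for z in(.04,.1):print(proj("side",(.6585,-.07,z)))
E
```

```text
sleeve box [359 224  19  27 383] pred box [358.3688 223.2783] [20.1255 27.6069] corr px [0.0167 0.0002]
[ 0.6581 -0.0667  0.1594]
256 [ 88  89  92  90  92  91  89  82  75  82  88  83  89  87  77  82  81  83
  93 103 107 107 106 106 106 104 103]
258 [ 85  88  88  90  90  85  86  87  92 107 127 125 124 121 111  73  77  96
 108 100 103 103 107 112 104 107  79]
260 [ 92  91  89  88  87  87  92  75  90 112 122 136 145 145 132 119  77  84
 109 107 110 112  95  91  86  93  91]
262 [ 94  89  90  88  94  95  87  84  91 105 114 125 125 126 122 113  85  86
  93  91  93  88  92  94  90  87  96]
264 [ 88  92  89  94  89  87  86  76  94 106 115 116 120 121 120 114  84  87
  88  94  92  88  88  89  94  90  90]
266 [ 91  92  87  90  88  92  82  77  96 110 112 121 124 127 114 110  85  90
  91  87  89  91  87  95  91  90  93]
268 [ 91  90  87  86  94  92  80  90 101 108 115 125 124 125 117 101  89  92
  87  91  89  91  90  90  90  91  92]
270 [ 90  91  88  92  87  82  77  90 103 111 119 125 126 120 113  93  89  91
  87  89  88  90  86  90  93  94  92]
272 [ 88  89  95  90  93  84  81  89 104 114 122 119 122 123 113  89  88  91
  94  89  92  84  92  88  93  92  90]
274 [ 92  91  92  84  87  77  74  93 111 110 122 124 122 123 113  80  99  94
  92  88  90  89  89  88  86  90  91]
276 [ 60  53  49  43  53  66  79  95 107 116 120 120 119 114 105  48  59  82
  82  87  92  92  94  89  90  89  94]
278 [ 56  50  69 115 130 119  84  97 108 117 120 119 119 113 110 109  91  47
  48  48  62  78  91  94  88  90  87]
280 [ 49  76 116 124 121 106  84 100 111 118 119 119 122 113 107 122 129 119
  56  51  50  56  68  92  91  95  95]
282 [ 52  68 101 122 126 124 109 110 116 117 121 118 121 116 113 123 121 117
  64  52  58  52  52  74  96  94  89]
284 [ 54  48  55  72  98 114 121 123 122 122 121 122 122 121 123 120 107  78
  43  50  56  53  53  77  96  92  90]
[365.4927 279.6687]
[367.1987 259.0021]
```

```bash
python3 - <<'E'
from h import *
np.set_printoptions(precision=4,suppress=True)
for n,b in(("top",(335,390,175,218)),("side",(340,395,268,300))):
    im=cv2.imread(f"pics/{n}0.png");g=cv2.GaussianBlur(cv2.cvtColor(im,cv2.COLOR_BGR2GRAY),(3,3),0)
    m=np.zeros_like(g);x0,x1,y0,y1=b;m[y0:y1,x0:x1]=(g[y0:y1,x0:x1]<70)*255
    k,l,st,c=cv2.connectedComponentsWithStats(m);i=1+np.argmax(st[1:,4])
    H=cv2.convexHull(np.argwhere(l==i)[:,::-1].astype(np.float32));e=cv2.fitEllipse(H);M=cv2.moments(H);cc=(M['m10']/M['m00'],M['m01']/M['m00'])
    print(n,st[i],e,plane(n,e[0],.0305),plane(n,cc,.0305))
E
```

```text
top [347 182  31  30 414] ((361.8450622558594, 196.7913818359375), (29.823047637939453, 30.860931396484375), 108.52625274658203) [ 0.6587 -0.0683  0.0305] [ 0.6588 -0.0683  0.0305]
side [351 275  27  15 155] ((364.3130798339844, 281.9087829589844), (14.677910804748535, 26.87525177001953), 94.82901000976562) [ 0.6577 -0.0655  0.0305] [ 0.6575 -0.0659  0.0305]
```

The sleeve sits at (0.6581,-0.0667). The spindle is at (0.6577,-0.0655) by the side view and (0.6587,-0.0683) by the top view. That agrees to within the clearance, so I lower it with checks.

```bash
python3 -m creep '[[-1,[0,0,1],0],[-1,[0,0,1],0],[-1,[0,0,0.8],0],[-1,[0,0,0.5],0],[-1,[0,0,0.4],0],[-1,[0,0,0.4],0],[-1,[0,0,0.4],0],[-1,[0,0,0],0],[-1,[0,0,0],0]]'
python3 - <<'E'
from m import *
s=env.sense();im=env.camera("side")[:,:,::-1];cv2.imwrite("pics/s3.png",im)
print(sleeve(np.ascontiguousarray(im),345,395,225,290,s["tcp_pos"][2]-.0125),s["wrist_force"])
E
```

```text
time_s: 8.12
tcp_pos: [0.6585, -0.0696, 0.1024]
orientation: [180.0, 0.0, 97.0]
wrist_force: [-0.5, -0.0, -1.2]
gripper_width: 0.0441
gripper_force: 30.7
sleeve box [358 240  19  26 364] pred box [357.6896  239.54375] [19.80832  27.336166] corr px [0.01627533 0.00086822]
[ 0.65907014 -0.06740575  0.11492647] [-0.49971524 -0.02556868 -1.17499515]
```

The sleeve is now 10 mm below the tip with no contact force, so it is on the spindle. I lower it the rest of the way.

```bash
python3 -m creep '[[-1,[0,0,0.5],0],[-1,[0,0,0.8],0],[-1,[0,0,0.8],0],[-1,[0,0,0.8],0],[-1,[0,0,0.8],0],[-1,[0,0,0.8],0],[-1,[0,0,0.6],0],[-1,[0,0,0.3],0],[-1,[0,0,0],0],[-1,[0,0,0],0]]'
```

```text
time_s: 9.43
tcp_pos: [0.6586, -0.0696, 0.0486]
orientation: [180.0, 0.0, 97.0]
wrist_force: [-0.6, -1.0, -1.0]
gripper_width: 0.0434
gripper_force: 30.7
```

```bash
python3 -m creep '[[-1,[0,0,0.15],0],[-1,[0,0,0.1],0],[-1,[0,0,0],0],[-1,[0,0,0],0]]'
python3 -m creep '[[-0.2,[0,0,0],0],[0,[0,0,0],0],[0.3,[0,0,0],0],[0.5,[0,0,0],0],[0.5,[0,0,0],0],[0.5,[0,0,0],0],[0.5,[0,0,0],0]]'
```

```text
time_s: 9.93
tcp_pos: [0.6585, -0.0696, 0.0466]
orientation: [180.0, -0.0, 97.0]
wrist_force: [-1.6, 0.2, 4.5]
gripper_width: 0.0439
gripper_force: 31.1
time_s: 10.8
tcp_pos: [0.6583, -0.0696, 0.0457]
orientation: [-180.0, -0.0, 97.0]
wrist_force: [-0.4, -0.5, -0.1]
gripper_width: 0.0638
gripper_force: 0.0
```

Seated (4.5 N upward contact) and released. Now I retreat upward and check the sleeve and the knob.

```bash
python3 -m creep '[[0.5,[0,0,-1],0],[0.5,[0,0,-2],0],[0.5,[0,0,-3],0],[0.5,[0,0,-4],0],[0.5,[0,0,-4],0],[0.5,[0,0,-2],0],[0.5,[0,0,0],0],[0.5,[0,0,0],0]]'
python3 - <<'E'
from m import *
np.set_printoptions(precision=4,suppress=True)
im=np.ascontiguousarray(env.camera("side")[:,:,::-1]);cv2.imwrite("pics/s4.png",im)
print("sleeve",sleeve(im,350,395,250,290,.034))
cv2.imwrite("pics/s4c.png",cv2.resize(im[150:310,275:460],None,fx=3.5,fy=3.5,interpolation=cv2.INTER_CUBIC))
for n,b in(("top",(408,424,226,242)),("side",(330,345,256,282))):
    I=cv2.imread(f"pics/{n}0.png").astype(int);x0,x1,y0,y1=b;c=I[y0:y1,x0:x1];m=((c[:,:,2]-c[:,:,0]>12)&(c.sum(2)<170)).astype(np.uint8)
    ys,xs=np.nonzero(m);print(n,xs.min()+x0,xs.max()+x0,ys.min()+y0,ys.max()+y0);print("\n".join("".join(".#"[v] for v in r) for r in m))
for p in((.5536,-.1576),(.556,-.156)):
  for z in(.119,.164):print(p,z,proj("top",(*p,z)),proj("side",(*p,z)))
E
```

```text
time_s: 11.8
tcp_pos: [0.6579, -0.0694, 0.2055]
orientation: [-180.0, -0.0, 97.1]
wrist_force: [0.3, -0.4, 0.1]
gripper_width: 0.0639
gripper_force: 0.0
sleeve box [356 261  19  25 345] pred box [355.3539 259.4062] [19.4016 27.011 ] corr px [0.0152 0.0016]
sleeve [ 0.6565 -0.0679  0.059 ]
top 409 423 228 241
................
................
.....######.....
.....#######....
....#########...
....##########..
...###########..
..############..
..############..
.############...
.############...
.###########....
.###.#####......
..####.#........
..###...........
.........###...#
side 333 341 258 278
...............
...............
.......#.......
....#######....
....#######....
...#########...
...#########...
...#########...
...#########...
...#########...
...########....
...########....
....#######....
....#######....
....######.....
....######.....
....######.....
....######.....
....######.....
....######.....
....######.....
....######.....
.....####......
...............
...............
...............
(0.5536, -0.1576) 0.119 [412.9104 236.656 ] [337.0765 277.8807]
(0.5536, -0.1576) 0.164 [417.9115 232.2825] [338.001  260.8408]
(0.556, -0.156) 0.119 [412.0485 235.4535] [337.8826 277.3519]
(0.556, -0.156) 0.164 [417.0029 231.0199] [338.8194 260.3274]
```

View pics/s4c.png

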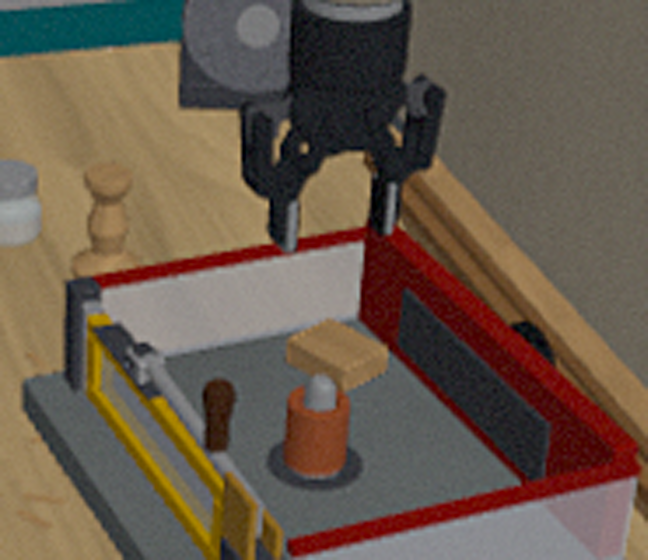

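The sleeve is seated on the flange with the spindle tip protruding at crop (320,385). The knob stands upright at crop (218,410). My estimate for the knob is (0.553,-0.1555), so I move above it.

```bash
python3 -c "
from h import *
delta((.553,-.1555,.125))"
```

```text
t 11.85 tcp [ 0.6577 -0.0694  0.2049] rpy [-179.9   -0.    97.1] F [ 0.4  0.4 -0.5] w 0.0640 gf 0.0
shift cm [ -7.26 -11.44   8.01]
```

```bash
python3 -m creep '[[0.5,[-1,-1.6,-0.5],0],[0.5,[-2,-3.2,0],0],[0.5,[-2,-3.2,0],0],[0.5,[-1.5,-2.2,0],0],[0.5,[-0.76,-1.24,0],0],[0.5,[0,0,0],0],[0.5,[0,0,0],0]]'
python3 - <<'E'
from h import *
delta((.553,-.1555,.125))
im=np.ascontiguousarray(env.camera("side")[:,:,::-1])
cv2.imwrite("pics/s5.png",cv2.resize(im[180:320,270:420],None,fx=4,fy=4,interpolation=cv2.INTER_CUBIC))
E
```

```text
time_s: 12.72
tcp_pos: [0.5544, -0.1548, 0.2107]
orientation: [180.0, -0.0, 97.1]
wrist_force: [1.1, -0.5, 0.5]
gripper_width: 0.0637
gripper_force: 0.0
t 12.72 tcp [ 0.5544 -0.1548  0.2107] rpy [180.   -0.   97.1] F [ 1.1 -0.5  0.5] w 0.0637 gf 0.0
shift cm [-0.06 -0.16  8.57]
```

View pics/s5.png

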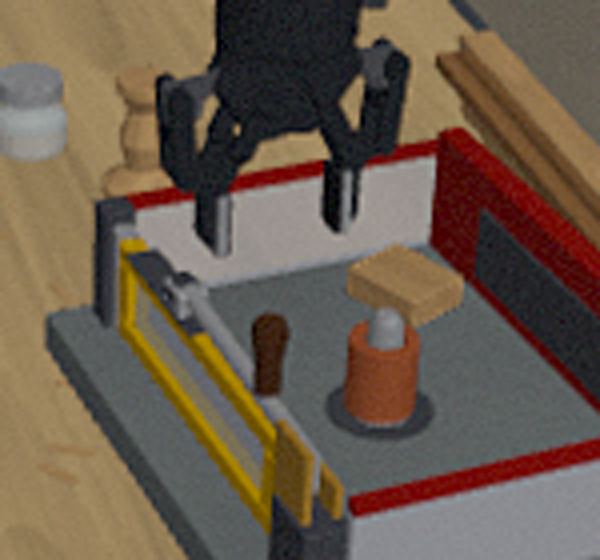

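The fingers straddle the knob: the tips are at crop (213,250) and (340,228), and the knob is at crop (270,320). I trim by -2 mm and descend.

```bash
python3 -m creep '[[0.5,[0,-0.2,1],0],[0.5,[0,0,2],0],[0.5,[0,0,2],0],[0.5,[0,0,2],0],[0.5,[0,0,1.4],0],[0.5,[0,0,0],0],[0.5,[0,0,0],0]]'
python3 -c "
from h import *
delta((.553,-.1555,.125))"
```

```text
time_s: 13.65
tcp_pos: [0.5521, -0.156, 0.1272]
orientation: [180.0, 0.0, 97.0]
wrist_force: [-0.5, -0.6, 0.4]
gripper_width: 0.0642
gripper_force: 0.0
t 13.65 tcp [ 0.5521 -0.156   0.1272] rpy [180.   0.  97.] F [-0.5 -0.6  0.4] w 0.0642 gf 0.0
shift cm [0.04 0.09 0.22]
```

```bash
python3 -m creep '[[0.2,[0,0,0.2],0],[0,[0,0,0],0],[-0.3,[0,0,0],0],[-0.6,[0,0,0],0],[-1,[0,0,0],0],[-1,[0,0,0],0],[-1,[0,0,0],0],[-1,[0,0,0],0]]' 30
```

```text
time_s: 14.65
tcp_pos: [0.5527, -0.156, 0.1253]
orientation: [179.9, 0.0, 97.1]
wrist_force: [4.9, -0.6, 2.1]
gripper_width: 0.0195
gripper_force: 29.4
```

Gripped at the flare, at 19.5 mm width. Now I lift it.

```bash
python3 -m creep '[[-1,[0,0,-0.3],0],[-1,[0,0,-0.3],0],[-1,[0,0,-0.3],0],[-1,[0,0,-0.3],0],[-1,[0,0,-0.2],0],[-1,[0,0,0],0],[-1,[0,0,0],0]]' 40
python3 - <<'E'
from h import *
delta((.553,-.1555,.139))
im=np.ascontiguousarray(env.camera("side")[:,:,::-1])
cv2.imwrite("pics/s6.png",cv2.resize(im[200:320,280:430],None,fx=5,fy=5,interpolation=cv2.INTER_CUBIC))
E
```

```text
time_s: 15.52
tcp_pos: [0.552, -0.1531, 0.1376]
orientation: [-180.0, -0.2, 97.2]
wrist_force: [7.1, 4.7, -6.7]
gripper_width: 0.0195
gripper_force: 39.5
t 15.53 tcp [ 0.552  -0.1531  0.1376] rpy [-180.    -0.2   97.2] F [ 7.1  4.7 -6.7] w 0.0195 gf 39.5
shift cm [-0.25  0.06 -0.14]
```

View pics/s6.png

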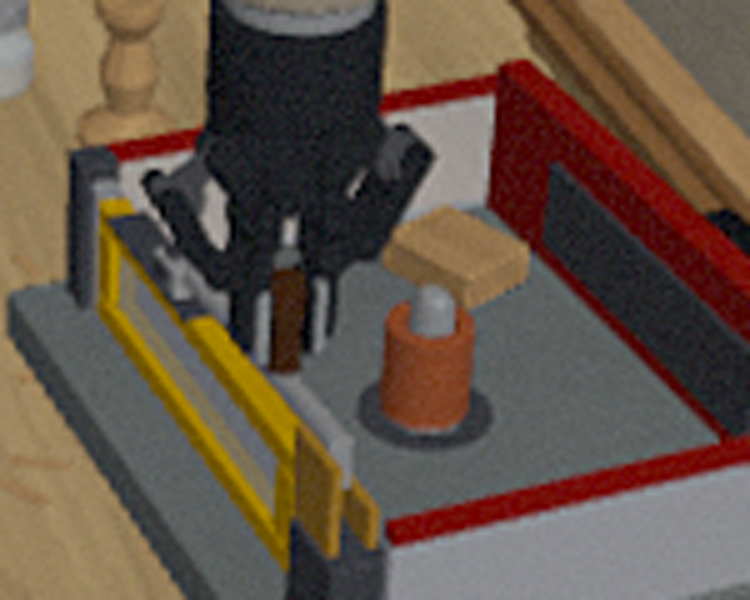

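The bolt is lifted: its nose shows above the cheeks at crop (340,455) and the knob sits in the fingers at crop (290,320). Now I draw it back towards the hinge.

```bash
python3 -m creep '[[-1,[0,0,-0.15],0],[-1,[0.3,0,0],0],[-1,[0.4,0,0],0],[-1,[0.5,0,0],0],[-1,[0.5,0,0],0],[-1,[0.5,0,0],0],[-1,[0.5,0,0],0],[-1,[0.4,0,0],0],[-1,[0.3,0,0],0],[-1,[0,0,0],0],[-1,[0,0,0],0]]'
python3 - <<'E'
from h import *
delta((.553,-.1555,.139))
im=np.ascontiguousarray(env.camera("side")[:,:,::-1])
cv2.imwrite("pics/s7.png",cv2.resize(im[200:320,280:430],None,fx=5,fy=5,interpolation=cv2.INTER_CUBIC))
E
```

```text
time_s: 16.95
tcp_pos: [0.5471, -0.1218, 0.1399]
orientation: [-179.9, -0.0, 97.1]
wrist_force: [2.4, 1.7, -3.4]
gripper_width: 0.0194
gripper_force: 39.6
t 16.95 tcp [ 0.5471 -0.1218  0.1399] rpy [-179.9   -0.    97.1] F [ 2.4  1.7 -3.4] w 0.0194 gf 39.6
shift cm [-3.42  0.17  0.09]
```

View pics/s7.png

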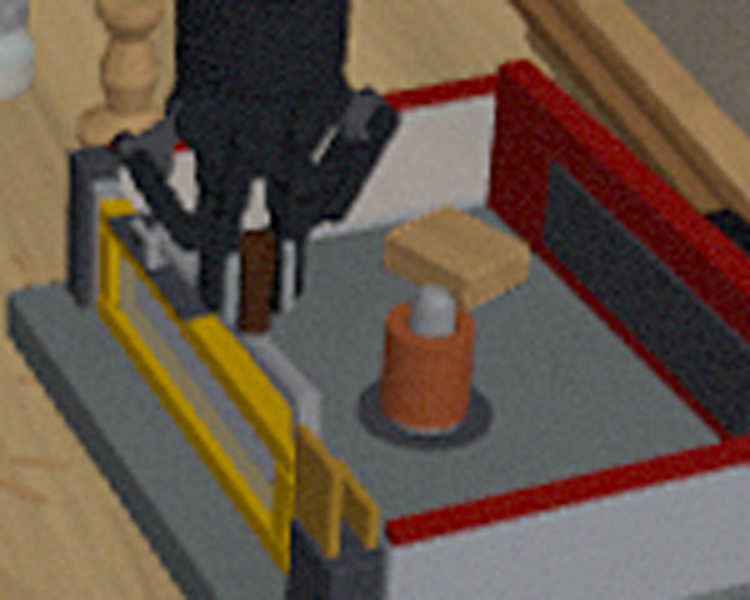

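The bolt is clear of the keeper: its nose at crop (310,410) is short of the cheeks. Now I swing the gate about the hinge, 0.37 rad on a 0.18 m radius.

```bash
python3 -m creep '[[-1,[0.01,-0.66,0],2.1],[-1,[0.01,-0.66,0],2.1],[-1,[0.01,-0.66,0],2.1],[-1,[0.01,-0.66,0],2.1],[-1,[0,0,0],0],[-1,[0,0,0],0]]'
python3 -c "
from h import *
delta((.5275,.056,.14))"
```

```text
time_s: 17.75
tcp_pos: [0.5215, -0.1237, 0.1405]
orientation: [180.0, 0.0, 88.7]
wrist_force: [3.5, 0.5, -2.8]
gripper_width: 0.0196
gripper_force: 39.7
t 17.75 tcp [ 0.5215 -0.1237  0.1405] rpy [180.    0.   88.7] F [ 3.5  0.5 -2.8] w 0.0196 gf 39.7
shift cm [17.98  0.19  0.04]
```

Force is low (3.5 N) and the radius is holding. I continue the swing.

```bash
python3 -m creep '[[-1,[0.01,-0.66,0],2.1],[-1,[0.01,-0.66,0],2.1],[-1,[0.01,-0.66,0],2.1],[-1,[0.02,-0.66,0],2.1],[-1,[0.02,-0.66,0],2.1],[-1,[0.02,-0.66,0],2.1],[-1,[0,0,0],0],[-1,[0,0,0],0],[-1,[0,0,0],0],[-1,[0,0,0],0]]'
python3 - <<'E'
from m import *
delta((.5275,.056,.14))
im=np.ascontiguousarray(env.camera("side")[:,:,::-1])
print(sleeve(im,350,395,250,290,.034))
cv2.imwrite("pics/s8.png",cv2.resize(im[200:330,270:430],None,fx=4,fy=4,interpolation=cv2.INTER_CUBIC))
E
```

```text
time_s: 19.0
tcp_pos: [0.4822, -0.1183, 0.1403]
orientation: [180.0, 0.0, 76.0]
wrist_force: [4.0, -1.7, -2.9]
gripper_width: 0.0194
gripper_force: 39.7
t 19.00 tcp [ 0.4822 -0.1183  0.1403] rpy [180.   0.  76.] F [ 4.  -1.7 -2.9] w 0.0194 gf 39.7
shift cm [18.01  0.19  0.03]
sleeve box [356 260  19  26 346] pred box [355.42444 259.0249 ] [19.382751 26.979614] corr px [0.01518769 0.001591  ]
[ 0.65723619 -0.06622237  0.059     ]
```

View pics/s8.png

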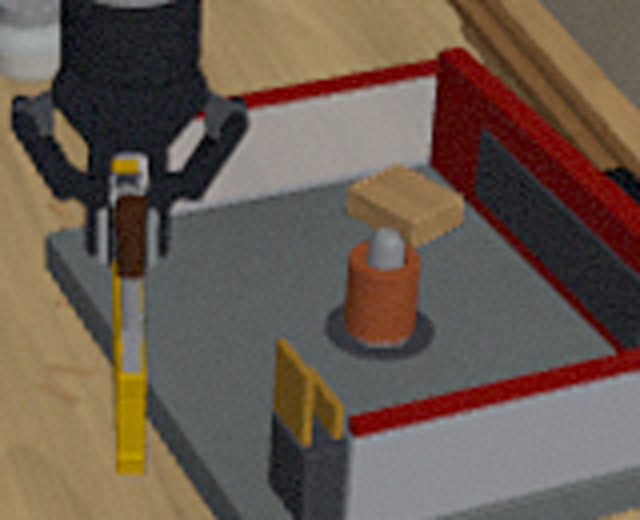

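The gate stands open with its free end at crop (130,470). The knob is still in the fingers and the sleeve is seated at crop (383,290). I hand the job in.

```bash
python3 -c "
from workcell import env
print(env.finish_job())"
```

```text
the job is handed in; nothing more can be done
None
```

The sleeve is seated on the spindle and released, and I handed the job in with the bolt drawn and the gate held open about 0.37 rad by the knob; no verdict came back.

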